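# Find the soft corner of a disc cutter's plate and press its shim flat

### The job

One corner of the disc cutter's plate rocks: press down on the corners with a fingertip until you find the one that gives. Then press the tented brass shim beside that corner down flat, leaving the other three shims up, press the same corner again to check that its shim now carries it, and take the hand away. Nothing is to be picked up, and the plate and the things around it stay where they are.

Things in the scene. Friction and masses are not known exactly. Their poses are not given: they have to be found in the camera images.
- plate: the disc cutter's aluminium sole plate, 160 (x) by 220 (y) by 12 mm, 1.8 kg, loose on four rubber feet 8 mm high, 30 mm in from its edges. Origin: centre of its underside, 20 mm above the bench; x away from the robot, y to the left, z up. Bolted on its middle: the steel cutter, 118 x 100 mm over its flanges, its top 69 mm above the bench. One foot, a different one each time, is soft.
- corner_near_left (a point): place to press the plate's corner near the robot (-x side of the board), at its left (+y): on its top face, 18 mm in from both edges, 32 mm above the bench when level. A sound corner gives under 0.5 mm. The soft one starts to sink at about 2 N, is 5 mm down, on its stop, at about 3 N, and springs back level when let go; with its shim flat it sinks only about 1 mm
- corner_near_right (a point): place to press the plate's corner near, right (-y): on its top face, 18 mm in from both edges, 32 mm above the bench when level. A sound corner gives under 0.5 mm. The soft one starts to sink at about 2 N, is 5 mm down, on its stop, at about 3 N, and springs back level when let go; with its shim flat it sinks only about 1 mm
- corner_far_left (a point): place to press the plate's corner far (+x), left (+y): on its top face, 18 mm in from both edges, 32 mm above the bench when level. A sound corner gives under 0.5 mm. The soft one starts to sink at about 2 N, is 5 mm down, on its stop, at about 3 N, and springs back level when let go; with its shim flat it sinks only about 1 mm
- corner_far_right (a point): place to press the plate's corner far, right (-y): on its top face, 18 mm in from both edges, 32 mm above the bench when level. A sound corner gives under 0.5 mm. The soft one starts to sink at about 2 N, is 5 mm down, on its stop, at about 3 N, and springs back level when let go; with its shim flat it sinks only about 1 mm
- ridge_near_left (a point): top of the ridge of the brass shim beside the corner near the robot (-x side of the board), at its left (+y): two hinged leaves, each 30 mm wide, 44 mm long, tented along y, ridge along x, 73 mm outside the plate's edge, 36 to 42 mm above the bench (21 mm when flat). Pressed straight down with about 5 N it folds flat and stays, the ridge shifting 5 mm toward the plate as its tongue slides in under the plate's edge
- ridge_near_right (a point): top of the ridge of the brass shim beside the corner near, right (-y): two hinged leaves, each 30 mm wide, 44 mm long, tented along y, ridge along x, 73 mm outside the plate's edge, 36 to 42 mm above the bench (21 mm when flat). Pressed straight down with about 5 N it folds flat and stays, the ridge shifting 5 mm toward the plate as its tongue slides in under the plate's edge
- ridge_far_left (a point): top of the ridge of the brass shim beside the corner far (+x), left (+y): two hinged leaves, each 30 mm wide, 44 mm long, tented along y, ridge along x, 73 mm outside the plate's edge, 36 to 42 mm above the bench (21 mm when flat). Pressed straight down with about 5 N it folds flat and stays, the ridge shifting 5 mm toward the plate as its tongue slides in under the plate's edge
- ridge_far_right (a point): top of the ridge of the brass shim beside the corner far, right (-y): two hinged leaves, each 30 mm wide, 44 mm long, tented along y, ridge along x, 73 mm outside the plate's edge, 36 to 42 mm above the bench (21 mm when flat). Pressed straight down with about 5 N it folds flat and stays, the ridge shifting 5 mm toward the plate as its tongue slides in under the plate's edge
- shim_near_left (a joint): fold of the near left shim, rad: 0 to 0.08 as found (tented up), 0.48 pressed fully flat
- shim_near_left_mount: steel holder of the near left shim with its leaves and its tongue (5.5 mm thick, top 1 mm below the plate's underside), fixed to the plywood board (250 x 490 x 12 mm). Origin on the board's top under the outer leaf's hinge pin, 39 mm outside the ridge; x toward the plate, z up
- shim_near_right (a joint): fold of the near right shim, rad: 0 to 0.08 as found (tented up), 0.48 pressed fully flat
- shim_near_right_mount: steel holder of the near right shim with its leaves and its tongue (5.5 mm thick, top 1 mm below the plate's underside), fixed to the plywood board (250 x 490 x 12 mm). Origin on the board's top under the outer leaf's hinge pin, 39 mm outside the ridge; x toward the plate, z up
- shim_far_left (a joint): fold of the far left shim, rad: 0 to 0.08 as found (tented up), 0.48 pressed fully flat
- shim_far_left_mount: steel holder of the far left shim with its leaves and its tongue (5.5 mm thick, top 1 mm below the plate's underside), fixed to the plywood board (250 x 490 x 12 mm). Origin on the board's top under the outer leaf's hinge pin, 39 mm outside the ridge; x toward the plate, z up
- shim_far_right (a joint): fold of the far right shim, rad: 0 to 0.08 as found (tented up), 0.48 pressed fully flat
- shim_far_right_mount: steel holder of the far right shim with its leaves and its tongue (5.5 mm thick, top 1 mm below the plate's underside), fixed to the plywood board (250 x 490 x 12 mm). Origin on the board's top under the outer leaf's hinge pin, 39 mm outside the ridge; x toward the plate, z up
- punch_a: a plain steel punch standing upright on the board between the two left shims, 22 mm diameter, 32 mm tall; origin at the centre of its underside
- punch_b: a plain steel punch standing upright on the board between the two right shims, 18 mm diameter, 32 mm tall; origin at the centre of its underside
- brass_washer: a thick brass washer lying on the board in front of the plate, 34 mm diameter, 6 mm thick
- square_punch: a square steel bar lying on the board behind the plate, 10 x 95 x 10 mm
- hammer: a hammer lying on the bench to the left, 260 mm long
- water_bottle: a blue bottle standing on the bench to the right, 70 mm diameter, 210 mm tall

How it is judged:
By the outcome, as a careful person would: the job done as asked, in the order asked, and still so for the second after the job is handed in, with the robot touching nothing.
It also fails if it takes over 54 s, if anything falls off the work surface, if the arm or the gripper's body presses on something with over 40 N, if the wrist force passes 120 N, or if a joint passes its speed limit or range.

### The arm

A 6-joint arm with a two-finger parallel gripper is mounted at the origin on the work surface. World frame = base frame: x ahead of the robot, y to its left, z up, the work surface at z = 0. Lengths are in m, angles in rad, forces in N, time in s.
With the tool pointing down it reaches from about 0.3 to 0.875 m from the base axis. Payload 4.2 kg.
Tool frame: the origin (TCP) lies on the centre line of the jaws, within the pads' length; the fingertips stand 11 mm ahead of it and the grasp point (between the pads) lies 8 mm behind it; y points along the fingers, z is the direction in which the jaws open and shut, and the axes are right-handed (so a half turn about y gives the same grasp; the last joint's range is limited). The gripper opens to 85 mm and grips with 20 to 120 N. Pads are 22 mm wide; open, the fingers measure 114 mm over their backs; the gripper's body (76 mm by 85 mm) begins 54 mm behind the grasp point. The pads swing forward as they close: fully open they stand 13 mm farther back than shut.
Start: joints at [-1.317, 0.32, 1.565, -0, 1.257, -0.02], TCP at [0.155, -0.554, 0.242] pointing down, gripper open.
Joint ranges: [-3.11, 3.11], [-0.84, 2.01], [0.21, 2.61], [-1.34, 4.49], [0.05, 2.63], [-2.56, 2.56]. Speed limits (rad/s): [2.57, 2.57, 3.14, 3.14, 3.14, 3.14].

### API

Orientations are given as a rotation vector (axis times angle).
In Python, from plant import arm gives the robot as it stands.
- The arm moves only by the shell command python3 -m inch 'ROWS' [FORCE]. ROWS is a JSON object of lists of equal length, an entry for each row: "xyz": the shift along the tool's x, y, z in cm, a list of three; "turn": the turn, a rotation vector about the tool's x, y, z in rad, a list of three; "grip": the closure, from 0 (fully open) to 1 (shut). In form: {"xyz": [[x, y, z], ...], "turn": [[wx, wy, wz], ...], "grip": [grip, ...]}. A call has 1 to 12 rows; each row shifts and turns the commanded pose from where the row before left it, along the tool's axes as they then stand; what a row does not reach is not made up. A row lasts 1/8 s, in which the tool goes at most 62.5 mm and 10.7 degrees, less where a joint would pass 70% of its speed; a pose out of reach is approached as far as the arm can. A call is refused whole if a number of a shift passes 6.25 or a number of a turn 0.188, either way. A call with a gripper value outside its range is refused whole. The fingers move at their own pace and stop on an object; FORCE is the grip in N (left out, the last holds). Time passes only in rows, so rows that do not move let the fingers close. It gives the time, the measured TCP pose, the force and the opening at its end, in the units of the state.
- arm.read_state(): the state, without advancing time (a new reading comes with each control period).
- arm.grab_frame(name): name is "scene" or "top" or "wrist"; returns (picture, depth): 420x560x3 uint8, blue, green, red; 420x560 float32, m along the optical axis (not along the pixel's ray), 0 where there is no reading.
- arm.camera_info(name): a dict with "intrinsics" (3x3 intrinsics, pixels), "world_to_cam" (4x4, takes a point from world to camera coordinates); the wrist camera has in their place "tool_from_camera" (4x4, takes a point from camera to tool coordinates, whose origin is the TCP and whose axes are the tool frame's). Camera axes: x right, y up, looking along -z (the intrinsics and any distortion apply to the point x, -y, -z); pixel columns grow to the right and rows downward; lengths in m; the calibration is good to about 2 mm. A picture is of the moment at which its call begins: read the wrist's pose just before it. camera_info takes no time and is no camera call.
- arm.sign_off(): hands the job in, once; it reports no verdict.
The state is a dict: "time": time; "joints": joint angles; "joint_vel": joint speeds; "joint_torque": joint torques, N m; "tool_pos": TCP position; "orientation": TCP orientation; "wrist_force": force on the tool from outside, world axes, zero at the start; "wrist_torque": the same for the moment, N m; "gripper_width": finger opening in m.
Only numpy, scipy, OpenCV 4.12 (cv2) and the standard library are available. Lean on these libraries where they do the work, as an engineer would, in place of code of your own. Each camera call takes 0.05 s, during which the arm holds its last target.

## Working session

There is one attempt and no reset: what is moved stays moved. The work goes in short steps, Python scripts to look and compute and a shell command to move; the robot and the scene stay as the last step left them, time stands still between calls to the robot, and variables do not carry over. Pictures are saved under pics/ and viewed, and the job is handed in when it is done.

```bash
ls; mkdir -p pics; cat > h.py <<'E'
import numpy as np,cv2
from plant import arm
from scipy.spatial.transform import Rotation as R
def pts(name):
    im,d=arm.grab_frame(name);ci=arm.camera_info(name)
    return im,d,ci
def world(ci,u,v,d,T=None):
    K=np.array(ci["intrinsics"]);x=(u-K[0,2])/K[0,0]*d;y=(v-K[1,2])/K[1,1]*d
    P=np.stack([x,-y,-d,np.ones_like(d)],-1)
    M=np.linalg.inv(np.array(ci["world_to_cam"])) if T is None else T
    return (P@M.T)[...,:3]
E
python3 - <<'E'
from h import *
for n in ["top","scene"]:
    im,d,ci=pts(n);cv2.imwrite(f"pics/{n}0.png",im);np.savez(f"{n}0.npz",im=im,d=d);print(n,ci)
s=arm.read_state();print(s);print(R.from_rotvec(s["orientation"]).as_matrix().round(3));print(arm.camera_info("wrist"))
E
```

```text
pics
top {'intrinsics': array([[485.31144387,   0.        , 275.44086084],
       [  0.        , 485.31144387, 209.29272154],
       [  0.        ,   0.        ,   1.        ]]), 'world_to_cam': array([[-0.02254967, -0.99937058,  0.02738528,  0.01182128],
       [ 0.99452976, -0.01962914,  0.10259264, -0.54144459],
       [-0.10199051,  0.02954891,  0.99434642, -1.23465792],
       [ 0.        ,  0.        ,  0.        ,  1.        ]])}
scene {'intrinsics': array([[455.17878105,   0.        , 281.08328541],
       [  0.        , 455.17878105, 210.21498698],
       [  0.        ,   0.        ,   1.        ]]), 'world_to_cam': array([[ 0.62124857,  0.78356353,  0.00885496, -0.36927999],
       [-0.6234511 ,  0.48739453,  0.6113553 ,  0.30495396],
       [ 0.47471986, -0.38532424,  0.7913067 , -1.48792821],
       [ 0.        ,  0.        ,  0.        ,  1.        ]])}
{'time': 0.1, 'joints': array([-1.31699777e+00,  3.20243050e-01,  1.56556208e+00, -1.03026101e-05,
        1.25740180e+00, -1.99959667e-02]), 'joint_vel': array([-1.37694529e-03,  5.60082735e-04, -3.54341711e-03, -7.44403
[... 375 characters left out ...]
ist_torque': array([0.03473198, 0.03268228, 0.0632621 ]), 'gripper_width': 0.08523579393111089}
[[-0.963 -0.     0.27 ]
 [-0.27   0.002 -0.963]
 [-0.    -1.    -0.002]]
{'intrinsics': array([[323.33920483,   0.        , 283.9980398 ],
       [  0.        , 323.33920483, 209.80511088],
       [  0.        ,   0.        ,   1.        ]]), 'tool_from_camera': array([[ 2.67032878e-04, -9.54997811e-01, -2.96612726e-01,
        -7.56868994e-02],
       [ 1.75618004e-04,  2.96612777e-01, -9.54997817e-01,
        -1.32299353e-01],
       [ 9.99999949e-01,  2.02925281e-04,  2.46920173e-04,
        -1.35751934e-03],
       [ 0.00000000e+00,  0.00000000e+00,  0.00000000e+00,
         1.00000000e+00]])}
```

View pics/top0.png

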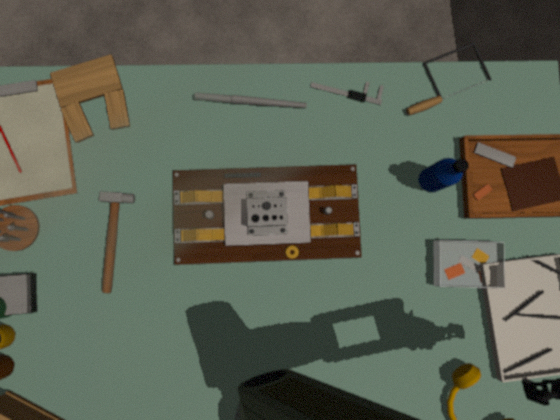

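View pics/scene0.png

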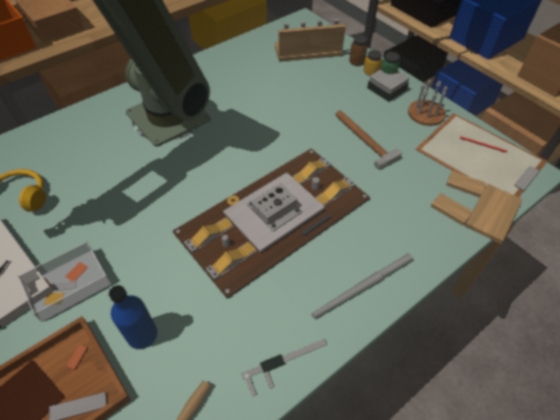

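Top view: board at columns 173–360 and rows 165–263, plate at 223–310 × 180–246, with the four yellow shims left and right of it. Next I'll measure these.

```bash
python3 - <<'E'
from h import *
z=np.load("top0.npz");im,d=z["im"],z["d"]
c=cv2.resize(im[155:272,165:368],None,fx=3.9,fy=3.9,interpolation=cv2.INTER_CUBIC)
c=cv2.convertScaleAbs(c,alpha=1.5,beta=10);cv2.imwrite("pics/topcrop.png",c)
ci=arm.camera_info("top")
v,u=np.mgrid[0:420,0:560].astype(float)
W=world(ci,u,v,d.astype(float))
hsv=cv2.cvtColor(im,cv2.COLOR_BGR2HSV)
# plate: low sat, z between .026 and .04
reg=np.zeros(d.shape,bool);reg[160:270,168:366]=1
m=(hsv[...,1]<70)&(hsv[...,2]>90)&reg&(abs(W[...,2]-.032)<.01)
m=cv2.morphologyEx(m.astype(np.uint8),cv2.MORPH_OPEN,np.ones((3,3)))
cs,_=cv2.findContours(m,0,2);k=max(cs,key=cv2.contourArea)
r=cv2.minAreaRect(k);print(r)
b=cv2.boxPoints(r)
def onz(u,v,z):
    o=world(ci,np.array(0.),np.array(0.),np.array(0.));p=world(ci,np.array(u),np.array(v),np.array(1.))
    return o+(p-o)*(z-o[2])/(p[2]-o[2])
B=np.array([onz(*q,.032) for q in b]);print(B.round(4),B.mean(0).round(4))
print("plate z",np.median(W[...,2][m>0]))
y=((hsv[...,0]>12)&(hsv[...,0]<35)&(hsv[...,1]>120)&(hsv[...,2]>90)&reg).astype(np.uint8)
n,l,st,ce=cv2.connectedComponentsWithStats(y)
for i in range(1,n):
    if st[i,4]<60: continue
    P=W[l==i];print(st[i],ce[i].round(1),"min",P.min(0).round(3),"max",P.max(0).round(3))
    ys=P[:,1]
    for lo in np.arange(ys.min(),ys.max(),.006):
        s=P[(ys>=lo)&(ys<lo+.006)]
        if len(s):print("   y%.3f z%.4f x%.4f"%(lo+.003,np.median(s[:,2]),np.mean(s[:,0])))
E
```

```text
((266.51617431640625, 212.94488525390625), (61.34127426147461, 85.08921813964844), 87.91743469238281)
[[ 0.6103  0.1356  0.032 ]
 [ 0.6144 -0.0861  0.032 ]
 [ 0.4544 -0.0871  0.032 ]
 [ 0.4513  0.1317  0.032 ]] [0.5326 0.0235 0.032 ]
plate z 0.030875888450272004
[309 185  43  14 482] [329.8 191.3] min [ 0.57  -0.201  0.007] max [ 0.606 -0.089  0.044]
   y-0.198 z0.0187 x0.5871
   y-0.192 z0.0194 x0.5894
   y-0.186 z0.0226 x0.5879
   y-0.180 z0.0262 x0.5871
   y-0.174 z0.0295 x0.5882
   y-0.168 z0.0306 x0.5877
   y-0.162 z0.0366 x0.5862
   y-0.156 z0.0393 x0.5874
   y-0.150 z0.0332 x0.5857
   y-0.144 z0.0302 x0.5869
   y-0.138 z0.0271 x0.5879
   y-0.132 z0.0236 x0.5858
   y-0.126 z0.0211 x0.5862
   y-0.120 z0.0188 x0.5851
   y-0.114 z0.0172 x0.5869
   y-0.108 z0.0176 x0.5855
   y-0.102 z0.0179 x0.5857
   y-0.096 z0.0165 x0.5853
   y-0.090 z0.0183 x0.5859
[180 190  43  12 442] [201.4 195.8] min [0.413 0.038 0.005] max [0.6   0.248 1.283]
   y0.041 z1.2829 x0.4128
   y0.137 z0.0179 x0.5837
   y0.143 z0.0165 x0.5812
   y0.149 z0.0173 x0.5806
   y0.155 z0.0174 x0.5812
   y0.161 z0.0171 x0
[... 1174 characters left out ...]
3 x0.4817
   y0.156 z0.0167 x0.4801
   y0.162 z0.0179 x0.4805
   y0.168 z0.0207 x0.4821
   y0.174 z0.0215 x0.4800
   y0.180 z0.0240 x0.4813
   y0.186 z0.0267 x0.4813
   y0.192 z0.0288 x0.4806
   y0.198 z0.0315 x0.4807
   y0.204 z0.0367 x0.4813
   y0.210 z0.0342 x0.4812
   y0.216 z0.0314 x0.4800
   y0.222 z0.0262 x0.4813
   y0.228 z0.0246 x0.4804
   y0.234 z0.0229 x0.4812
   y0.240 z0.0205 x0.4789
   y0.246 z0.0191 x0.4796
[285 245  14  14 139] [291.9 251.8] min [ 0.413 -0.057  0.005] max [0.449 0.038 1.283]
   y-0.054 z0.0144 x0.4309
   y-0.048 z0.0170 x0.4295
   y-0.042 z0.0154 x0.4323
   y-0.036 z0.0149 x0.4322
   y-0.030 z0.0157 x0.4284
   y-0.024 z0.0145 x0.4305
   y0.036 z1.2829 x0.4128
```

View pics/topcrop.png

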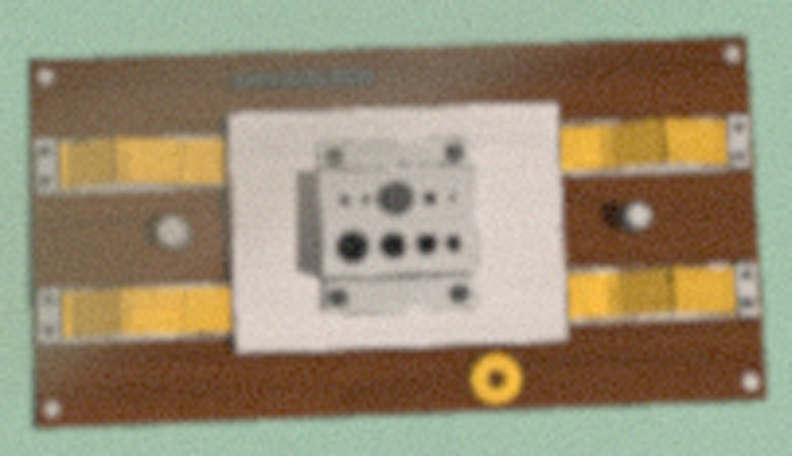

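```bash
python3 -m inch '{"xyz":[[0,0,0],[0,0,0],[-3.2,0.5,-4.9],[-3.2,0.5,-4.9],[-3.2,0.5,-4.9],[-3.2,0.5,-4.9],[-3.2,0.5,-4.9],[-3.2,1,-4.9],[-3.2,1,-4.8],[-3.1,2,-4.8],[-3.1,3,-4.7],[-3,3,-4.7]],"turn":[[0,0.137,0],[0,0.137,0],[0,0,0],[0,0,0],[0,0,0],[0,0,0],[0,0,0],[0,0,0],[0,0,0],[0,0,0],[0,0,0],[0,0,0]],"grip":[1,1,1,1,1,1,1,1,1,1,1,1]}' 40
python3 - <<'E'
from h import *
s=arm.read_state();M=R.from_rotvec(s["orientation"]).as_matrix();print(M.round(3),s["tool_pos"],s["joints"])
im,d=arm.grab_frame("wrist");cv2.imwrite("pics/w1.png",im)
T=np.eye(4);T[:3,:3]=M;T[:3,3]=s["tool_pos"]
np.savez("w1.npz",im=im,d=d,T=T@arm.camera_info("wrist")["tool_from_camera"])
E
```

```text
time: 1.6
tool_pos: [0.4714, -0.0695, 0.1175]
orientation: [0.001, 2.221, -2.221]
wrist_force: [0.3, -0.3, 0.4]
gripper_width: 0.0001
[[-1.     0.001  0.   ]
 [-0.    -0.    -1.   ]
 [-0.001 -1.     0.   ]] [ 0.47144994 -0.06953041  0.11753878] [-1.70420373e-01  2.88888411e-01  1.96494816e+00 -2.80593106e-04
  8.86869985e-01  1.40044535e+00]
```

View pics/w1.png

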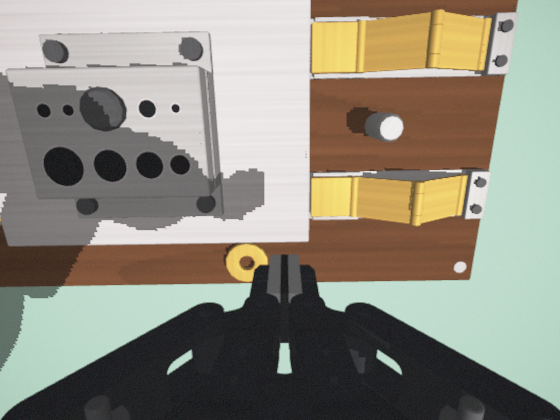

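Wrist view: the plate's near-right corner is at (309, 242), its right edge at column 310, and the right-hand ridges at about (435, 12–70) and (416, 180–222). The closed fingertips are at (285, 260).

```bash
python3 - <<'E'
from h import *
z=np.load("w1.npz");ci=arm.camera_info("wrist");T=z["T"];d=z["d"]
def onz(u,v,h):
    p=world(ci,np.array(float(u)),np.array(float(v)),np.array(1.),T);o=T[:3,3]
    return (o+(p-o)*(h-o[2])/(p[2]-o[2])).round(4)
print("corner",onz(309.5,242.5,.032), "edge",onz(310,20,.032))
for n,q in dict(far=[(437,10),(431,66)],near=[(418,178),(416,222)]).items():
    for u,v in q:
        print(n,onz(u,v,.039), world(ci,np.array(float(u)),np.array(float(v)),np.array(float(d[v,u])),T).round(4))
print(world(ci,np.array(286.),np.array(228.),np.array(float(d[228,286])),T).round(4))
E
```

```text
corner [ 0.4542 -0.0868  0.032 ] edge [ 0.5978 -0.0838  0.032 ]
far [ 0.6012 -0.1559  0.039 ] [ 0.6005 -0.1547  0.0419]
far [ 0.5717 -0.1565  0.039 ] [ 0.5714 -0.1554  0.0414]
near [ 0.5034 -0.157   0.039 ] [ 0.4982 -0.1677  0.0136]
near [ 0.4725 -0.1594  0.039 ] [ 0.4734 -0.1583  0.0416]
[ 0.4656 -0.0697  0.0324]
```

```bash
python3 -m inch '{"xyz":[[-0.1,3.5,-0.1],[0,3,0],[0,0.4,0],[0,0,0]],"turn":[[0,0,0],[0,0,0],[0,0,0],[0,0,0]],"grip":[1,1,1,1]}'
python3 -m inch '{"xyz":[[0,0.2,0],[0,0.2,0],[0,0,0]],"turn":[[0,0,0],[0,0,0],[0,0,0]],"grip":[1,1,1]}'
```

```text
time: 2.15
tool_pos: [0.4718, -0.0704, 0.0497]
orientation: [-0.001, -2.221, 2.222]
wrist_force: [-0.3, 0.3, -0.2]
gripper_width: -0.0001
time: 2.52
tool_pos: [0.4717, -0.0703, 0.0456]
orientation: [0.001, 2.221, -2.221]
wrist_force: [-0.9, -0.5, 0.4]
gripper_width: 0.0001
```

```bash
for i in 1; do python3 -m inch '{"xyz":[[0,0.1,-0.15],[0,0.1,0],[0,0,0]],"turn":[[0,0,0],[0,0,0],[0,0,0]],"grip":[1,1,1]}'; done
python3 -m inch '{"xyz":[[0,0.1,0],[0,0,0]],"turn":[[0,0,0],[0,0,0]],"grip":[1,1]}'
```

```text
time: 2.9
tool_pos: [0.4715, -0.0687, 0.0432]
orientation: [0.0, -2.221, 2.221]
wrist_force: [0.6, -0.0, 0.0]
gripper_width: 0.0001
time: 3.15
tool_pos: [0.4716, -0.0687, 0.0429]
orientation: [-0.0, -2.221, 2.222]
wrist_force: [-1.8, 0.0, 6.0]
gripper_width: 0.0
```

Near right is sound: 6 N with no travel. Next is far right.

```bash
python3 -m inch '{"xyz":[[0,-2.5,0],[0,-3,0],[-4,0,0],[-4.5,0,-0.2],[-4,0,0],[0,3,0],[0,1.8,0],[0,0.3,0],[0,0,0]],"turn":[[0,0,0],[0,0,0],[0,0,0],[0,0,0],[0,0,0],[0,0,0],[0,0,0],[0,0,0],[0,0,0]],"grip":[1,1,1,1,1,1,1,1,1]}'
python3 -m inch '{"xyz":[[0,0.1,0],[0,0,0]],"turn":[[0,0,0],[0,0,0]],"grip":[1,1]}'
```

```text
time: 4.28
tool_pos: [0.5968, -0.0668, 0.0466]
orientation: [0.001, 2.221, -2.221]
wrist_force: [0.3, -0.1, -0.5]
gripper_width: 0.0
time: 4.53
tool_pos: [0.5969, -0.0668, 0.046]
orientation: [0.002, 2.221, -2.221]
wrist_force: [-0.9, 1.0, 0.7]
gripper_width: -0.0002
```

```bash
python3 -m inch '{"xyz":[[0,0.1,0],[0,0.1,0],[0,0,0]],"turn":[[0,0,0],[0,0,0],[0,0,0]],"grip":[1,1,1]}'
python3 -m inch '{"xyz":[[0,0.1,0],[0,0,0]],"turn":[[0,0,0],[0,0,0]],"grip":[1,1]}'
```

```text
time: 4.9
tool_pos: [0.5965, -0.0667, 0.0432]
orientation: [-0.0, -2.221, 2.221]
wrist_force: [-0.2, -0.9, -0.3]
gripper_width: -0.0001
time: 5.15
tool_pos: [0.5966, -0.0668, 0.043]
orientation: [0.001, 2.221, -2.222]
wrist_force: [-1.1, 0.2, 3.7]
gripper_width: -0.0
```

```bash
python3 -m inch '{"xyz":[[0,0.05,0],[0,0,0]],"turn":[[0,0,0],[0,0,0]],"grip":[1,1]}'
```

```text
time: 5.4
tool_pos: [0.5966, -0.0668, 0.043]
orientation: [0.001, 2.221, -2.221]
wrist_force: [-2.1, -0.2, 7.6]
gripper_width: -0.0001
```

Far right is sound too. Next is far left.

```bash
python3 -m inch '{"xyz":[[0,-3.5,0],[0,-3.5,0],[0,0,-4.6],[0.1,0,-4.6],[0.2,0,-4.6],[0,0,-4.6],[0,4,0],[0,2.2,0],[0,0.5,0],[0,0.1,0],[0,0,0]],"turn":[[0,0,0],[0,0,0],[0,0,0],[0,0,0],[0,0,0],[0,0,0],[0,0,0],[0,0,0],[0,0,0],[0,0,0],[0,0,0]],"grip":[1,1,1,1,1,1,1,1,1,1,1]}'
python3 -m inch '{"xyz":[[0,0.1,0],[0,0,0]],"turn":[[0,0,0],[0,0,0]],"grip":[1,1]}'
```

```text
time: 6.78
tool_pos: [0.5944, 0.1172, 0.0448]
orientation: [0.003, 2.221, -2.22]
wrist_force: [1.6, -0.4, -0.2]
gripper_width: 0.0001
time: 7.02
tool_pos: [0.5938, 0.1172, 0.0433]
orientation: [0.001, 2.221, -2.221]
wrist_force: [0.5, -0.4, 0.3]
gripper_width: 0.0001
```

```bash
python3 -m inch '{"xyz":[[0,0.1,0],[0,0,0]],"turn":[[0,0,0],[0,0,0]],"grip":[1,1]}'
```

```text
time: 7.28
tool_pos: [0.5939, 0.1172, 0.043]
orientation: [0.001, 2.221, -2.221]
wrist_force: [-0.9, -0.5, 6.1]
gripper_width: 0.0001
```

Far left is sound as well. Next is near left.

```bash
python3 -m inch '{"xyz":[[0,-2.5,0],[0,-3,0],[4,0,0],[4.4,0,0.2],[4,0,0],[0,3,0],[0,2,0],[0,0.3,0],[0,0.1,0],[0,0,0]],"turn":[[0,0,0],[0,0,0],[0,0,0],[0,0,0],[0,0,0],[0,0,0],[0,0,0],[0,0,0],[0,0,0],[0,0,0]],"grip":[1,1,1,1,1,1,1,1,1,1]}'
python3 -m inch '{"xyz":[[0,0.1,0],[0,0,0]],"turn":[[0,0,0],[0,0,0]],"grip":[1,1]}'
```

```text
time: 8.52
tool_pos: [0.4703, 0.1154, 0.0434]
orientation: [0.002, 2.221, -2.221]
wrist_force: [0.5, -0.1, 0.7]
gripper_width: -0.0
time: 8.78
tool_pos: [0.4702, 0.1154, 0.0422]
orientation: [0.002, 2.221, -2.22]
wrist_force: [0.4, 0.6, 1.8]
gripper_width: 0.0003
```

```bash
python3 -m inch '{"xyz":[[0,0.05,0],[0,0,0]],"turn":[[0,0,0],[0,0,0]],"grip":[1,1]}'; python3 -m inch '{"xyz":[[0,0.1,0],[0,0,0]],"turn":[[0,0,0],[0,0,0]],"grip":[1,1]}'
```

```text
time: 9.02
tool_pos: [0.47, 0.1154, 0.0415]
orientation: [0.001, 2.221, -2.221]
wrist_force: [1.5, 0.4, 1.8]
gripper_width: -0.0004
time: 9.28
tool_pos: [0.4698, 0.1153, 0.0403]
orientation: [0.001, 2.221, -2.221]
wrist_force: [0.5, 0.8, 1.2]
gripper_width: -0.0
```

It gives at about 2 N. I'll press on to its stop to confirm.

```bash
python3 -m inch '{"xyz":[[0,0.1,0],[0,0.1,0],[0,0,0]],"turn":[[0,0,0],[0,0,0],[0,0,0]],"grip":[1,1,1]}'; python3 -m inch '{"xyz":[[0,0.1,0],[0,0,0]],"turn":[[0,0,0],[0,0,0]],"grip":[1,1]}'
```

```text
time: 9.65
tool_pos: [0.4696, 0.1153, 0.0383]
orientation: [-0.0, -2.221, 2.221]
wrist_force: [0.2, 1.7, 2.9]
gripper_width: -0.0
time: 9.9
tool_pos: [0.4697, 0.1154, 0.0378]
orientation: [-0.001, -2.222, 2.221]
wrist_force: [-1.1, 1.9, 7.3]
gripper_width: 0.0
```

Near left is the soft corner: it sank 5 mm and met its stop. I'll lift and look at its shim.

```bash
python3 -m inch '{"xyz":[[0,-1.5,0],[0,-3,0],[0,-3.3,0],[0,0,0],[0,0,0]],"turn":[[0,0,0],[0,0,0],[0,0,0],[0,0,0],[0,0,0]],"grip":[1,1,1,1,1]}'
python3 - <<'E'
from h import *
s=arm.read_state();M=R.from_rotvec(s["orientation"]).as_matrix();print(s["tool_pos"])
im,d=arm.grab_frame("wrist");cv2.imwrite("pics/w2.png",im)
T=np.eye(4);T[:3,:3]=M;T[:3,3]=s["tool_pos"]
np.savez("w2.npz",im=im,d=d,T=T@arm.camera_info("wrist")["tool_from_camera"])
E
```

```text
time: 10.52
tool_pos: [0.4685, 0.1149, 0.1143]
orientation: [0.002, -2.219, 2.221]
wrist_force: [0.2, -0.7, -0.5]
gripper_width: -0.0001
[0.46853911 0.11491487 0.11434439]
```

View pics/w2.png

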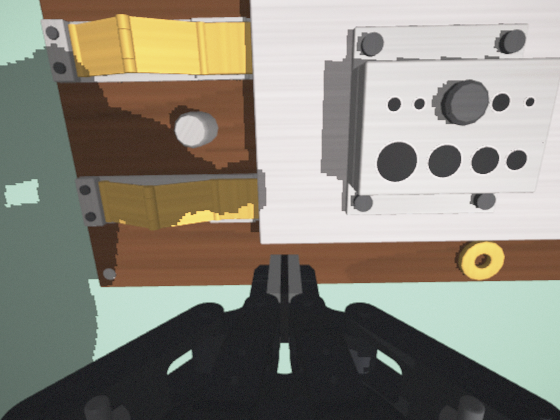

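The near-left shim's ridge runs from (151, 186) to (155, 228), and all four shims are still up in the views so far.

```bash
python3 - <<'E'
from h import *
z=np.load("w2.npz");ci=arm.camera_info("wrist");T=z["T"];d=z["d"]
v,u=np.mgrid[0:420,0:560].astype(float)
W=world(ci,u,v,d.astype(float),T)
P=W[180:228,80:262].reshape(-1,3)
P=P[(P[:,0]>.470)&(P[:,0]<.492)&(P[:,2]<.06)]
for lo in np.arange(.14,.26,.004):
    s=P[(P[:,1]>=lo)&(P[:,1]<lo+.004)]
    if len(s)>3: print(round(lo+.002,3),len(s),np.percentile(s[:,2],[50,90]).round(4))
Q=W[175:235,80:262].reshape(-1,3);Q=Q[(Q[:,2]>.03)&(Q[:,2]<.06)&(Q[:,1]>.17)];print(Q.min(0),Q.max(0))
c=cv2.resize(z["im"][165:240,70:270],None,fx=4,fy=4,interpolation=cv2.INTER_CUBIC);cv2.imwrite("pics/w2c.png",cv2.convertScaleAbs(c,alpha=1.6))
E
```

```text
0.142 158 [0.0197 0.0206]
0.146 160 [0.0197 0.0206]
0.15 155 [0.0195 0.0205]
0.154 161 [0.0196 0.0205]
0.158 157 [0.0196 0.0204]
0.162 165 [0.0196 0.0205]
0.166 170 [0.0207 0.0216]
0.17 167 [0.0208 0.0219]
0.174 186 [0.0226 0.0238]
0.178 182 [0.0244 0.0255]
0.182 197 [0.0263 0.0275]
0.186 192 [0.0281 0.0293]
0.19 204 [0.0299 0.0311]
0.194 197 [0.0319 0.0331]
0.198 213 [0.0337 0.0348]
0.202 261 [0.0358 0.0385]
0.206 212 [0.0395 0.0405]
0.21 98 [0.038  0.0396]
0.214 151 [0.0344 0.0352]
0.218 143 [0.0325 0.0334]
0.222 144 [0.0306 0.0316]
0.226 129 [0.0288 0.0297]
0.23 133 [0.027  0.0279]
0.234 121 [0.0253 0.0262]
0.238 127 [0.0233 0.0243]
0.242 117 [0.0214 0.0223]
0.246 167 [0.0209 0.0218]
0.25 172 [0.02   0.0218]
0.254 186 [0.0217 0.0231]
0.258 163 [0.0222 0.0239]
[0.46494236 0.18545817 0.03000169] [0.495893   0.22454448 0.04164406]
```

View pics/w2c.png

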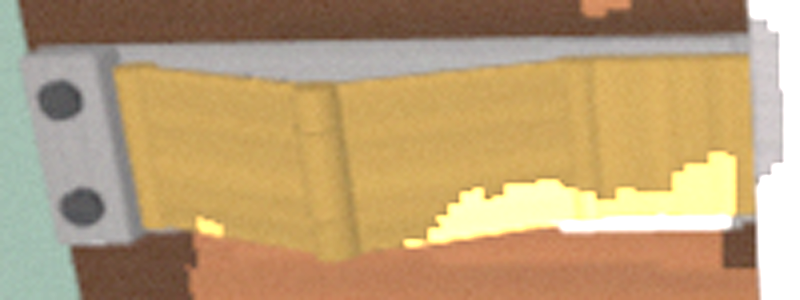

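```bash
python3 -m inch '{"xyz":[[-0.6,0,-4.5],[-0.6,0,-4.5],[0,3,0],[0,2.5,0],[0,0,0]],"turn":[[0,0,0],[0,0,0],[0,0,0],[0,0,0],[0,0,0]],"grip":[1,1,1,1,1]}'
```

```text
time: 11.2
tool_pos: [0.4793, 0.2044, 0.0575]
orientation: [0.008, -2.215, 2.221]
wrist_force: [0.8, -0.0, 0.2]
gripper_width: 0.0002
```

```bash
python3 -m inch '{"xyz":[[-0.1,0.3,0],[0,0.2,0],[0,0.2,0],[0,0.1,0],[0,0.1,0],[0,0,0]],"turn":[[0,0,0],[0,0,0],[0,0,0],[0,0,0],[0,0,0],[0,0,0]],"grip":[1,1,1,1,1,1]}'
```

```text
time: 11.95
tool_pos: [0.4826, 0.2053, 0.0513]
orientation: [-0.0, -2.221, 2.221]
wrist_force: [-0.6, 0.2, 0.6]
gripper_width: -0.0001
```

```bash
python3 -m inch '{"xyz":[[0,0.2,0],[0,0.2,0],[0,0.2,0],[0,0,0]],"turn":[[0,0,0],[0,0,0],[0,0,0],[0,0,0]],"grip":[1,1,1,1]}'
```

```text
time: 12.45
tool_pos: [0.4829, 0.2051, 0.0455]
orientation: [0.001, 2.221, -2.221]
wrist_force: [-0.2, -2.1, 3.5]
gripper_width: 0.0002
```

```bash
python3 -m inch '{"xyz":[[0,0.2,0],[0,0.2,0],[0,0.2,0],[0,0.2,0],[0,0,0]],"turn":[[0,0,0],[0,0,0],[0,0,0],[0,0,0],[0,0,0]],"grip":[1,1,1,1,1]}'; python3 -m inch '{"xyz":[[0,0.2,0],[0,0.2,0],[0,0,0]],"turn":[[0,0,0],[0,0,0],[0,0,0]],"grip":[1,1,1]}'
```

```text
time: 13.08
tool_pos: [0.4825, 0.2054, 0.0369]
orientation: [-0.0, -2.221, 2.221]
wrist_force: [-0.1, 0.0, 1.2]
gripper_width: 0.0
time: 13.45
tool_pos: [0.4824, 0.2053, 0.033]
orientation: [0.0, -2.221, 2.221]
wrist_force: [-0.4, 0.0, 1.7]
gripper_width: 0.0
```

```bash
python3 -m inch '{"xyz":[[0,0.1,0],[0,0.05,0],[0,0,0]],"turn":[[0,0,0],[0,0,0],[0,0,0]],"grip":[1,1,1]}'
```

```text
time: 13.82
tool_pos: [0.4825, 0.2052, 0.0317]
orientation: [-0.0, -2.221, 2.221]
wrist_force: [0.1, -1.1, 4.0]
gripper_width: -0.0002
```

```bash
python3 -m inch '{"xyz":[[0,0.1,0],[0,0.05,0],[0,0,0]],"turn":[[0,0,0],[0,0,0],[0,0,0]],"grip":[1,1,1]}'
```

```text
time: 14.2
tool_pos: [0.4826, 0.2052, 0.0312]
orientation: [-0.0, -2.221, 2.222]
wrist_force: [-2.8, -1.9, 10.6]
gripper_width: 0.0002
```

It has bottomed out with the tip at about 20 mm. I'll lift and look.

```bash
python3 -m inch '{"xyz":[[0,-2,0],[0,-3,0],[0,-3.4,0],[0.6,0,4.5],[0.6,0,4.5],[0,0,0],[0,0,0]],"turn":[[0,0,0],[0,0,0],[0,0,0],[0,0,0],[0,0,0],[0,0,0],[0,0,0]],"grip":[1,1,1,1,1,1,1]}'
python3 - <<'E'
from h import *
s=arm.read_state();M=R.from_rotvec(s["orientation"]).as_matrix();print(s["tool_pos"])
im,d=arm.grab_frame("wrist");cv2.imwrite("pics/w3.png",im)
ci=arm.camera_info("wrist");T=np.eye(4);T[:3,:3]=M;T[:3,3]=s["tool_pos"];T=T@ci["tool_from_camera"]
v,u=np.mgrid[0:420,0:560].astype(float)
W=world(ci,u,v,d.astype(float),T)
P=W[170:240,80:262].reshape(-1,3)
P=P[(P[:,0]>.472)&(P[:,0]<.490)&(P[:,2]<.06)]
for lo in np.arange(.14,.26,.008):
    q=P[(P[:,1]>=lo)&(P[:,1]<lo+.008)]
    if len(q)>3: print(round(lo+.004,3),len(q),np.percentile(q[:,2],[50,90]).round(4))
E
```

```text
time: 15.08
tool_pos: [0.4708, 0.1157, 0.1142]
orientation: [-0.001, -2.222, 2.22]
wrist_force: [0.6, 0.3, 0.2]
gripper_width: 0.0
[0.47084671 0.11566516 0.11415009]
0.144 259 [0.0196 0.0204]
0.152 259 [0.0196 0.0204]
0.16 261 [0.0203 0.0215]
0.168 257 [0.0191 0.0198]
0.176 265 [0.019  0.0198]
0.184 257 [0.019  0.0198]
0.192 255 [0.0191 0.0198]
0.2 286 [0.02   0.0217]
0.208 230 [0.0191 0.0207]
0.216 254 [0.0189 0.0197]
0.224 265 [0.019  0.0198]
0.232 254 [0.0191 0.0199]
0.24 268 [0.0191 0.0201]
0.248 290 [0.0206 0.0218]
0.256 284 [0.0217 0.0234]
```

View pics/w3.png

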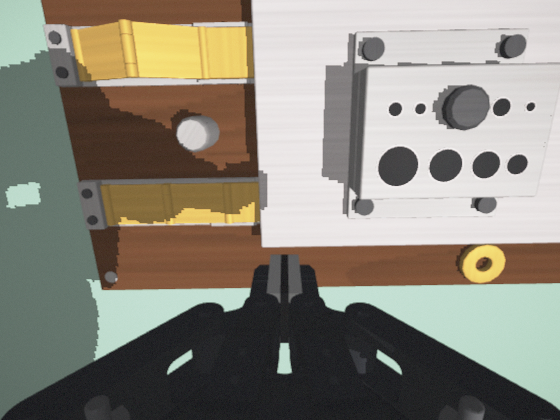

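The near-left shim (100–258, 182–228) is now flat, ridge at about 21 mm; the far-left shim and the punch are unchanged. I'll press the corner again.

```bash
python3 -m inch '{"xyz":[[0.1,3.5,0],[0,3,0],[0,0.4,0],[0,0.1,0],[0,0,0]],"turn":[[0,0,0],[0,0,0],[0,0,0],[0,0,0],[0,0,0]],"grip":[1,1,1,1,1]}'; python3 -m inch '{"xyz":[[0,0.1,0],[0,0,0]],"turn":[[0,0,0],[0,0,0]],"grip":[1,1]}'
```

```text
time: 15.75
tool_pos: [0.4705, 0.1157, 0.0452]
orientation: [0.002, 2.221, -2.22]
wrist_force: [0.4, 0.5, -0.1]
gripper_width: 0.0001
time: 16.0
tool_pos: [0.4698, 0.1153, 0.0437]
orientation: [0.001, 2.221, -2.221]
wrist_force: [-0.1, -0.7, 0.9]
gripper_width: -0.0001
```

```bash
python3 -m inch '{"xyz":[[0,0.05,0],[0,0,0]],"turn":[[0,0,0],[0,0,0]],"grip":[1,1]}'; python3 -m inch '{"xyz":[[0,0.05,0],[0,0,0]],"turn":[[0,0,0],[0,0,0]],"grip":[1,1]}'
```

```text
time: 16.25
tool_pos: [0.4697, 0.1153, 0.0429]
orientation: [-0.001, -2.221, 2.221]
wrist_force: [-0.7, 0.1, 0.3]
gripper_width: 0.0
time: 16.5
tool_pos: [0.4696, 0.1153, 0.0423]
orientation: [-0.0, -2.221, 2.221]
wrist_force: [0.3, 0.1, 0.7]
gripper_width: 0.0003
```

```bash
python3 -m inch '{"xyz":[[0,0.05,0],[0,0,0]],"turn":[[0,0,0],[0,0,0]],"grip":[1,1]}'; python3 -m inch '{"xyz":[[0,0.05,0],[0,0,0]],"turn":[[0,0,0],[0,0,0]],"grip":[1,1]}'
```

```text
time: 16.75
tool_pos: [0.4696, 0.1153, 0.042]
orientation: [0.0, 2.221, -2.222]
wrist_force: [-1.0, -0.3, 4.8]
gripper_width: -0.0
time: 17.0
tool_pos: [0.4696, 0.1153, 0.0419]
orientation: [0.001, 2.221, -2.221]
wrist_force: [-2.1, 0.1, 8.2]
gripper_width: 0.0001
```

```bash
python3 -m inch '{"xyz":[[0,0.05,0],[0,0,0]],"turn":[[0,0,0],[0,0,0]],"grip":[1,1]}'
```

```text
time: 17.25
tool_pos: [0.4696, 0.1153, 0.0418]
orientation: [0.001, 2.221, -2.221]
wrist_force: [-2.7, -0.4, 12.0]
gripper_width: -0.0
```

Held at 1 mm of sink with 12 N. I'll take the hand away and look.

```bash
python3 -m inch '{"xyz":[[0,-2,0],[0,-4,0],[0,-5,0],[4,-3,0],[4,-2,0],[4,0,0],[0,0,0],[0,0,0]],"turn":[[0,0,0],[0,0,0],[0,0,0],[0,0,0],[0,0,0],[0,0,0],[0,0,0],[0,0,0]],"grip":[1,1,1,1,1,1,1,1]}'
python3 - <<'E'
from h import *
im,d,ci=pts("top");c=cv2.resize(im[155:272,165:368],None,fx=3.9,fy=3.9,interpolation=cv2.INTER_CUBIC)
cv2.imwrite("pics/top2.png",cv2.convertScaleAbs(c,alpha=1.5,beta=10))
v,u=np.mgrid[0:420,0:560].astype(float);W=world(ci,u,v,d.astype(float))
for n,(x,y) in dict(nr=(.487,-.158),nl=(.481,.205),fl=(.582,.208),fr=(.587,-.157)).items():
    m=(abs(W[...,0]-x)<.01)&(abs(W[...,1]-y)<.006);print(n,np.percentile(W[...,2][m],[50,90]).round(4) if m.any() else "hidden")
E
```

```text
time: 18.25
tool_pos: [0.3502, 0.1154, 0.2009]
orientation: [0.001, 2.221, -2.221]
wrist_force: [-0.8, -0.4, 0.8]
gripper_width: -0.0002
nr [0.0369 0.0406]
nl [0.0176 0.0226]
fl [0.0366 0.0399]
fr [0.0378 0.0411]
```

View pics/top2.png

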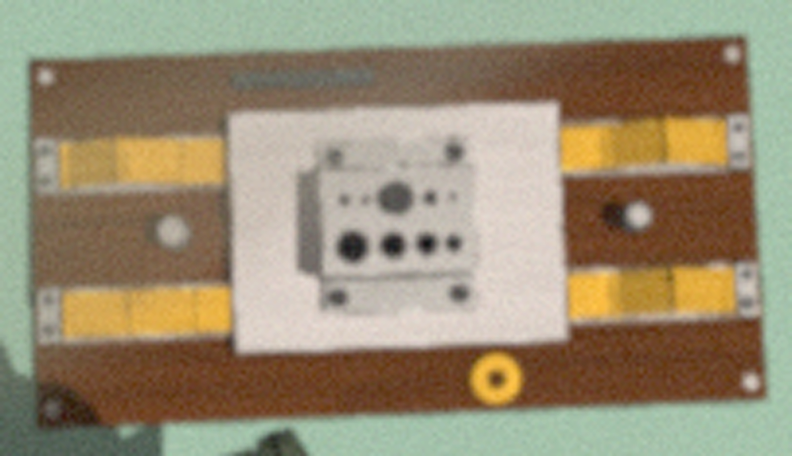

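In the top view only the near-left shim (62–230, 287–338) is flat. The other three are tented, the plate, punches and washer are in place, and the hand is clear.

```bash
python3 -c "
from plant import arm
print(arm.sign_off())"
```

```text
the job is handed in; nothing more can be done
None
```

The near-left corner was the soft one. Its shim is now flat and carries that corner, and I handed the job in at about 18 s of the 54 s allowed.

- **Finding the corner:** near right, far right and far left held firm at 6–8 N with no visible sink. Near left began to give at about 2 N and met its stop 5 mm down.
- **Pressing the shim:** I pressed the near-left shim straight down until it bottomed at about 10 N. The wrist camera then showed its ridge at about 21 mm, which is flat.
- **Checking the corner:** pressed again, near left sank only about 1 mm and held at 12 N.
- **Last look:** with the hand clear, the top camera showed the other three shims still up, at about 40 mm. The plate, punches, washer and bar looked unmoved. I didn't check the hammer and bottle in the last picture, but the arm felt no contact beyond the presses.

No check failed or disagreed.

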